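# Teach a barrel sensor on the set-up plate

## Task

Teach the sensor with the orange face: press the yellow button on the push-button station fully to start the teach-in and let it up, then point at the orange face with the fingertips from just above it, about a centimetre off and never touching, for two seconds, and press the yellow button again to store, letting it up and drawing clear. Touch none of the sensors, keep the fingertips out of range of the blue and the green one, leave the red button alone, and leave the loose parts where they are.

Things in the scene. Friction and masses are not known exactly. Their poses are not given: they have to be found in the camera images.
- sensor_orange_face (a point): centre of the orange sensing face: top of a fixed, upright barrel sensor, 30 mm in diameter, whose top 16 mm is one orange plastic head; face level, looking straight up, 98 mm above the plate's top (110 mm above the bench); z up. Its barrel (black, 60 mm long) is held by two 36 mm grey hex nuts, 29 to 46 mm below the face, in a steel angle bracket 44 mm wide. It senses fingers up to 25 mm straight above the face. This is the one to teach.
- sensor_blue_face (a point): centre of the blue sensing face: top of a fixed, upright barrel sensor, 30 mm in diameter, whose top 16 mm is one blue plastic head; face level, looking straight up, 86 mm above the plate's top (98 mm above the bench); z up. Its barrel (black, 60 mm long) is held by two 36 mm grey hex nuts, 29 to 46 mm below the face, in a steel angle bracket 44 mm wide. It senses fingers up to 25 mm straight above the face.
- sensor_green_face (a point): centre of the green sensing face: top of a fixed, upright barrel sensor, 30 mm in diameter, whose top 16 mm is one green plastic head; face level, looking straight up, 110 mm above the plate's top (122 mm above the bench); z up. Its barrel (black, 60 mm long) is held by two 36 mm grey hex nuts, 29 to 46 mm below the face, in a steel angle bracket 44 mm wide. It senses fingers up to 25 mm straight above the face.
- sensor_orange: the orange-headed sensor with its bracket, fixed; origin on the plate's top, under the barrel's axis; z up; the bracket's upright and bolted foot lie on its +x side, out to 68 mm.
- sensor_blue: the blue-headed sensor with its bracket, fixed; origin and axes as for the orange one.
- sensor_green: the green-headed sensor with its bracket, fixed; origin and axes as for the orange one.
- plate: dark grey slotted plastic set-up plate, 200 x 360 x 12 mm (x, y, z), fixed on the bench; origin at the centre of its underside. The three sensors stand on it in any order, about 120 mm apart along its y.
- station: grey push-button station, a box 80 x 156 x 63 mm (x, y, z) with a pale lid, fixed on the bench; origin at the centre of its underside, z up. On its lid: the yellow button towards +y, a clear lamp 6 mm high in the middle, the red button towards -y.
- teach_button_top (a point): centre of the top of the yellow push button (teach): 28 mm in diameter, 14 mm above the station's lid, 77 mm above the bench when up; it lies 40 mm from the station's origin towards its +y.
- stop_button_top (a point): centre of the top of the red push button (stop; not to be pressed): 28 mm in diameter, 14 mm above the station's lid, 77 mm above the bench when up; it lies 40 mm from the station's origin towards its -y.
- teach_button (a joint): travel of the yellow button, m: 0 up, 0.006 fully down; it moves straight down, switches at 0.004 and springs back by itself. 2 N start it, 5 N bring it fully down.
- stop_button (a joint): travel of the red button, m: 0 up, 0.006 fully down.
- coupling: loose light grey plastic pipe coupling, a tube 50 mm in diameter and 50 mm high standing on the plate between two sensors; origin at the centre of its underside. Leave it.
- locknut: loose brass ring nut, 44 mm in diameter, 10 mm high, lying on the plate between two sensors; origin at the centre of its underside. Leave it.
- screwdriver: loose screwdriver lying on the bench beyond the plate's +y end; about 200 mm long and 26 mm thick, handle towards its -x. Leave it.
- fitting: loose push-in air fitting, 49 mm high and 20 mm across, standing on the bench on the robot's side of the station: brass foot, steel hex, black body, blue collar; origin at the centre of its underside. Leave it.

How it is judged:
By the outcome, as a careful person would: the job done as asked, in the order asked, and still so for the second after the job is handed in, with the robot touching nothing.
It also fails if it takes over 56 s, if anything falls off the work surface, if the arm or the gripper's body presses on something with over 40 N, if the wrist force passes 120 N, or if a joint passes its speed limit or range.

## Robot

A 6-joint arm with a two-finger parallel gripper is mounted at the origin on the work surface. World frame = base frame: x ahead of the robot, y to its left, z up, the work surface at z = 0. Lengths are in m, angles in rad, forces in N, time in s.
With the tool pointing down it reaches from about 0.35 to 0.975 m from the base axis. Payload 4.9 kg.
Tool frame: the origin (TCP) lies on the centre line of the jaws, within the pads' length; the fingertips stand 14 mm ahead of it and the grasp point (between the pads) lies 5 mm behind it; z points along the fingers, x is the direction in which the jaws open and shut, and the axes are right-handed (so a half turn about z gives the same grasp; the last joint's range is limited). The gripper opens to 85 mm and grips with 20 to 120 N. Pads are 22 mm wide; open, the fingers measure 114 mm over their backs; the gripper's body (76 mm by 85 mm) begins 54 mm behind the grasp point. The pads swing forward as they close: fully open they stand 13 mm farther back than shut.
Start: joints at [1.104, 0.053, 1.613, -0, 1.476, -0.119], TCP at [0.213, 0.588, 0.245] pointing down, gripper open.
Joint ranges: [-3.01, 3.01], [-1.01, 2.22], [0.06, 2.58], [-1.02, 4.17], [0.09, 2.62], [-3.14, 3.14]. Speed limits (rad/s): [2.57, 2.57, 3.14, 3.14, 3.14, 3.14].

## Interface

Orientations are given as a rotation vector (axis times angle).
In Python, from rig import bot gives the robot as it stands.
- The arm moves only by the tool apply_moves, never from a script. Its argument "motion" is a list that holds one entry, the list of rows, each a list of 7 numbers: the turn, a rotation vector about the tool's x, y, z in degrees, then the shift along the tool's x, y, z in mm, then the opening, from 0 (shut) to 1 (fully open). A call has exactly 5 rows; each row shifts and turns the commanded pose from where the row before left it, along the tool's axes as they then stand; what a row does not reach is not made up. A row lasts 1/8 s, in which the tool goes at most 62.5 mm and 10.7 degrees, less where a joint would pass 70% of its speed; a pose out of reach is approached as far as the arm can. A call is refused whole if a number of a shift passes 62.5 or a number of a turn 10.7, either way. A call with a gripper value outside its range is refused whole. The fingers move at their own pace and stop on an object; "force" is the grip in N (left out, the last holds). Time passes only in rows, so rows that do not move let the fingers close, or fill a call up. It gives the time, the measured TCP pose, the force and the opening at its end, in the units of the state.
- bot.read_state(): the state, without advancing time (a new reading comes with each control period).
- bot.get_image(name): name is "side" or "top" or "wrist"; returns (picture, depth): 384x512x3 uint8, blue, green, red; 384x512 float32, m along the optical axis (not along the pixel's ray), 0 where there is no reading.
- bot.calibration(name): a dict with "vertical_fov" (degrees; the focal length in pixels is half the picture's height over the tangent of half this angle, whatever the lens; pixels are square), "cx", "cy" (the principal point, pixels), "distortion" ([k1, k2, p1, p2, k3] as OpenCV has them; the pictures are not rectified), "R" (3x3) and "t" (3): a world point X has camera coordinates R X + t; the wrist camera has in their place "T_tool_cam" (4x4, takes a point from camera to tool coordinates, whose origin is the TCP and whose axes are the tool frame's). Camera axes: x right, y down, z forward; pixel columns grow to the right and rows downward; lengths in m; the calibration is good to about 2 mm. A picture is of the moment at which its call begins: read the wrist's pose just before it. calibration takes no time and is no camera call.
- bot.sign_off(): hands the job in, once; it reports no verdict.
Trained networks look in the newest picture that a camera, given by its name, has taken for a name from the list of things; names that differ only in an ending like _2 or _b are one class to them, and where a whole thing is asked for, a point or a joint stands for the part that bears it (a point fixed in the world has none). Each returns a list of dicts, best first, with "p" (0 to 1); they miss things now and then, are a little off and sometimes report something else, mostly with a low value. They report only what shows in the picture. A call takes as long as a camera call.
- bot.recognise(camera, query): "centre" ([row, column] in pixels, amid what is visible of it).
- bot.cut_out(camera, query): "pixels" (384x512 bool, what is visible of it) and "centre" ([row, column] in pixels, amid what is visible of it).
The state is a dict: "clock": time; "q": joint angles; "qvel": joint speeds; "tau": joint torques, N m; "ee_pos": TCP position; "tool_rot": TCP orientation; "force": force on the tool from outside, world axes, zero at the start; "ft_torque": the same for the moment, N m; "gripper_width": opening from 0.0 (shut) to 1.0 (fully open).
Only numpy, scipy, OpenCV 4.12 (cv2) and the standard library are available. Lean on these libraries where they do the work, as an engineer would, in place of code of your own. Each camera call takes 0.05 s, during which the arm holds its last target.

## Working session

There is one attempt and no reset: what is moved stays moved. The work goes in short steps, Python scripts to look and compute and a tool call to move; the robot and the scene stay as the last step left them, time stands still between calls to the robot, and variables do not carry over. Pictures are saved under pics/ and viewed, and the job is handed in when it is done.

Besides the shell and the picture viewer there is one more tool, called after "Call:" as name(argument=value, ...), one argument or row to a line, values as JSON. apply_moves: Moves the arm, as the interface text tells. Its arguments: {"type":"object","properties":{"motion":{"type":"array","items":{"type":"array","items":{"type":"array","items":{"type":"number"}}}},"force":{"type":"number"}},"required":["motion"]}

```bash
ls; mkdir -p pics
cat > h.py <<'E'
import numpy as np, cv2
from scipy.spatial.transform import Rotation as Ro
from rig import bot
def K(c):
    f=192/np.tan(np.radians(c["vertical_fov"])/2)
    return np.array([[f,0,c["cx"]],[0,f,c["cy"]],[0,0,1.]])
def ray(name,pts,state=None):
    c=bot.calibration(name); p=np.array(pts,float).reshape(-1,1,2)[:,:,::-1].copy()
    u=cv2.undistortPoints(p,K(c),np.array(c["distortion"],float)).reshape(-1,2)
    d=np.c_[u,np.ones(len(u))]
    if "R" in c:
        R=np.array(c["R"]);t=np.array(c["t"]); return -R.T@t, d@R
    T=np.array(c["T_tool_cam"]); s=state; Rt=Ro.from_rotvec(s["tool_rot"]).as_matrix()
    return np.array(s["ee_pos"])+Rt@T[:3,3], d@(Rt@T[:3,:3]).T
def at_z(name,pts,z,state=None):
    o,d=ray(name,pts,state); return o+d*((z-o[2])/d[:,2])[:,None]
def at_depth(name,pts,dep,state=None):
    o,d=ray(name,pts,state); return o+d*np.array(dep).reshape(-1,1)
E
python3 - <<'E'
from h import *
s=bot.read_state(); print(s)
for n in ("top","side","wrist"):
    im,d=bot.get_image(n); cv2.imwrite(f"pics/{n}0.png",im); np.save(f"{n}0.npy",d)
    for q in ("sensor_orange_face","sensor_blue_face","sensor_green_face","teach_button_top","stop_button_top","station","sensor_orange","fitting","coupling"):
        r=bot.recognise(n,q); print(n,q,[(np.round(x["centre"],1).tolist(),round(x["p"],2)) for x in r[:2]])
E
```

```text
pics
{'clock': 0.0, 'q': array([ 1.10397991e+00,  5.34018283e-02,  1.61430130e+00,  3.37009240e-06,
        1.47600087e+00, -1.18999500e-01]), 'qvel': array([-0.00106349, -0.00060751,  0.00061484,  0.00027223, -0.00061623,
       -0.00058343]), 'tau': array([-2.03845440e-03, -3.93674648e+01, -3.70172167e+01, -1.96420269e-04,
        7.01101148e-03, -1.03190101e-05]), 'ee_pos': array([0.21275665, 0.58703774, 0.24403075]), 'tool_rot': array([ 2.5715005 ,  1.80297759, -0.00292392]), 'force': array([ 0.04877599, -0.33922274,  1.06505352]), 'ft_torque': array([ 0.01777047, -0.03275919,  0.02717913]), 'gripper_width': 0.9976583284382485}
top sensor_orange_face [([193.8, 163.9], 0.77)]
top sensor_blue_face [([193.8, 250.8], 0.82)]
top sensor_green_face [([191.3, 208.7], 0.73)]
top teach_button_top [([193.7, 250.2], 0.71)]
top stop_button_top [([217.5, 110.5], 0.7)]
top station [([207.9, 378.2], 0.73)]
top sensor_orange [([191.2, 167.0], 0.92), ([193.7, 253.6], 0.35)]
top fitting []
top coupling [([216.7, 178.5], 0.58)]
side sensor_orange_face [([151.3, 248.9], 0.53)]
side sensor_blue_face [([206.6, 282.0], 0.74)]
side sensor_green_face [([174.8, 266.6], 0.63)]
side teach_button_top [([327.5, 312.1], 0.6), ([293.2, 310.3], 0.52)]
side stop_button_top [([329.7, 311.9], 0.71)]
side station [([325.4, 313.2], 0.93), ([328.7, 312.7], 0.66)]
side sensor_orange [([151.8, 248.5], 0.77), ([171.9, 241.5], 0.66)]
side fitting [([276.5, 228.1], 0.69)]
side coupling [([174.5, 239.9], 0.68)]
wrist sensor_orange_face []
wrist sensor_blue_face []
wrist sensor_green_face []
wrist teach_button_top [([319.7, 211.5], 0.6)]
wrist stop_button_top []
wrist station [([372.2, 98.1], 0.51)]
wrist sensor_orange []
wrist fitting []
wrist coupling [([370.6, 101.1], 0.66)]
```

View pics/top0.png

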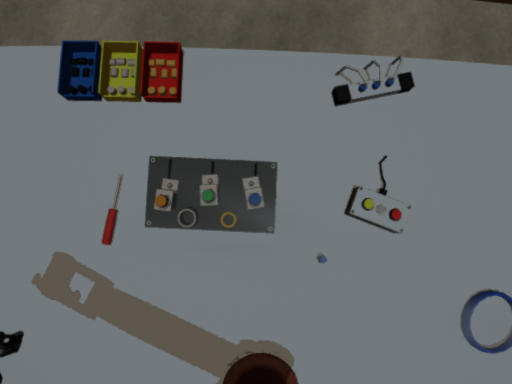

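View pics/side0.png

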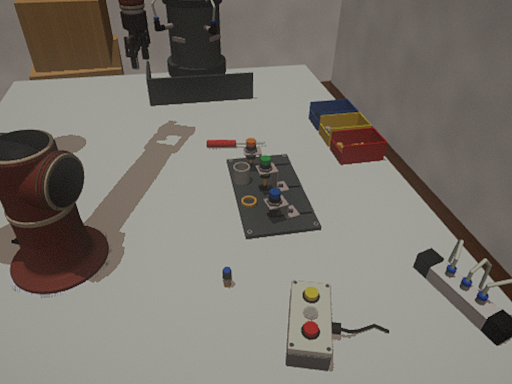

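View pics/wrist0.png

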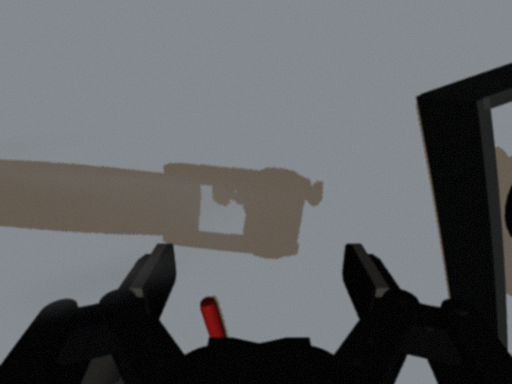

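The top view shows the orange head at about (row 201, col 162), green (196, 208), blue (199, 255), yellow button (204, 369) and red button (214, 396). The networks' top-view "teach_button" hit landed on the blue sensor, which is wrong. I'll measure by colour, with the known heights and depth as a check.

```bash
cat > m.py <<'E'
from h import *
for n in ("top","side"):
    im=cv2.imread(f"pics/{n}0.png"); D=np.load(f"{n}0.npy"); hsv=cv2.cvtColor(im,cv2.COLOR_BGR2HSV)
    c=bot.calibration(n); print(n,"cam at",-np.array(c["R"]).T@np.array(c["t"]))
    o=cv2.projectPoints(np.array([[0,0,0.],[.213,.588,.245]]),cv2.Rodrigues(np.array(c["R"]))[0],np.array(c["t"],float),K(c),np.array(c["distortion"],float))[0].reshape(-1,2); print("base,tcp px(col,row)",o)
    seeds=dict(top=dict(o=(201,162,.11),g=(196,208,.122),b=(199,255,.098),y=(204,369,.077),r=(214,396,.077),lamp=(209,381,.069)),side=dict(o=(143,251,.11),g=(161,265,.122),b=(196,275,.098),y=(294,312,.077),r=(329,311,.077)))[n]
    for k,(r,cc,z) in seeds.items():
        h0=hsv[r,cc].astype(int); m=np.zeros(D.shape,np.uint8)
        H=hsv.astype(int); dh=np.abs((H[...,0]-h0[0]+90)%180-90)
        m=((dh<10)&(H[...,1]>110)&(H[...,2]>60)).astype(np.uint8)
        if k=="lamp": m=np.zeros_like(m); m[r-2:r+3,cc-2:cc+3]=1
        _,L=cv2.connectedComponents(m); w=L==L[r,cc]; rr,c2=np.nonzero(w)
        ctr=[rr.mean(),c2.mean()]; dp=np.median(D[w])
        print(k,h0,"n",w.sum(),np.round(ctr,1),"box",rr.min(),rr.max(),c2.min(),c2.max(),"at_z",at_z(n,[ctr],z)[0].round(4),"depth",at_depth(n,[ctr],[dp])[0].round(4))
    im2=im[110:350,140:420]; cv2.imwrite(f"pics/{n}0z.png",cv2.resize(im2,None,fx=2.5,fy=2.5,interpolation=cv2.INTER_CUBIC))
E
python3 m.py
```

```text
top cam at [0.43723152 0.06334942 1.11446883]
base,tcp px(col,row) [[260.2834528 390.7477837]
 [  1.9458827 326.6300372]]
o [ 16 196 113] n 106 [200.2 160.1] box 195 206 155 165 at_z [0.5132 0.2726 0.11  ] depth [0.5133 0.2726 0.1096]
g [ 66 139  97] n 95 [195.2 207.6] box 190 200 203 213 at_z [0.5285 0.1517 0.122 ] depth [0.5286 0.1518 0.1214]
b [109 154  96] n 87 [198.5 254.6] box 194 203 250 259 at_z [0.5256 0.0334 0.098 ] depth [0.5257 0.0334 0.0975]
y [ 32 182 123] n 85 [203.6 368.4] box 199 208 364 373 at_z [ 0.5232 -0.2698  0.077 ] depth [ 0.5232 -0.27    0.0766]
r [  1 208 113] n 78 [214.3 396. ] box 209 219 392 400 at_z [ 0.4968 -0.3454  0.077 ] depth [ 0.4969 -0.3459  0.0758]
lamp [100   8  99] n 25 [209. 381.] box 207 211 379 383 at_z [ 0.5102 -0.3072  0.069 ] depth [ 0.5104 -0.3078  0.0671]
side cam at [ 0.29804753 -0.74551482  0.71679426]
base,tcp px(col,row) [[ 60.79065251 257.7634517 ]
 [140.42598758  64.05212543]]
o [ 10 155 115] n 69 [142.2 250.5] box 138 146 246 255 at_z [0.5117 0.2615 0.11  ] depth [0.5125 0.2652 0.1078]
g [ 61 110  81] n 196563 [191.5 255.5] box 0 383 0 511 at_z [0.472  0.0094 0.122 ] depth [0.5063 0.158  0.0049]
b [112 110  67] n 196107 [191.5 255.3] box 0 383 0 511 at_z [0.4784 0.0399 0.098 ] depth [0.5056 0.1581 0.0049]
y [ 27 166 158] n 164 [293.5 310.8] box 287 300 304 318 at_z [ 0.5224 -0.2762  0.077 ] depth [ 0.5229 -0.2751  0.0755]
r [  2 185 149] n 196 [328.6 310.4] box 321 336 303 318 at_z [ 0.4966 -0.3509  0.077 ] depth [ 0.4967 -0.3506  0.0766]
```

```bash
ls pics
```

```text
side0.png
side0z.png
top0.png
top0z.png
wrist0.png
```

Run:
```python
from h import *
D=np.load("side0.npy")
p=[(75,149),(95,155),(88,200),(75,250),(95,250),(50,135),(50,190),(20,135)]
print(at_depth("side",p,[D[a] for a in p]).round(3))
W=np.load("wrist0.npy");s=bot.read_state()
p=[(150,450),(100,430),(280,460),(100,500),(70,505)]
print([W[a] for a in p]);print(at_depth("wrist",p,[W[a] for a in p],s).round(3))
```

```text
[[0.221 0.887 0.092]
 [0.237 0.794 0.046]
 [0.415 0.788 0.065]
 [0.619 0.791 0.105]
 [0.62  0.794 0.017]
 [0.206 0.543 0.305]
 [0.392 0.877 0.189]
 [0.219 0.555 0.39 ]]
[np.float32(0.32231456), np.float32(0.32761827), np.float32(0.40118715), np.float32(0.2533288), np.float32(0.3168663)]
[[0.27  0.793 0.056]
 [0.214 0.793 0.033]
 [0.471 0.793 0.037]
 [0.218 0.815 0.11 ]
 [0.21  0.884 0.032]]
```

View pics/side0z.png

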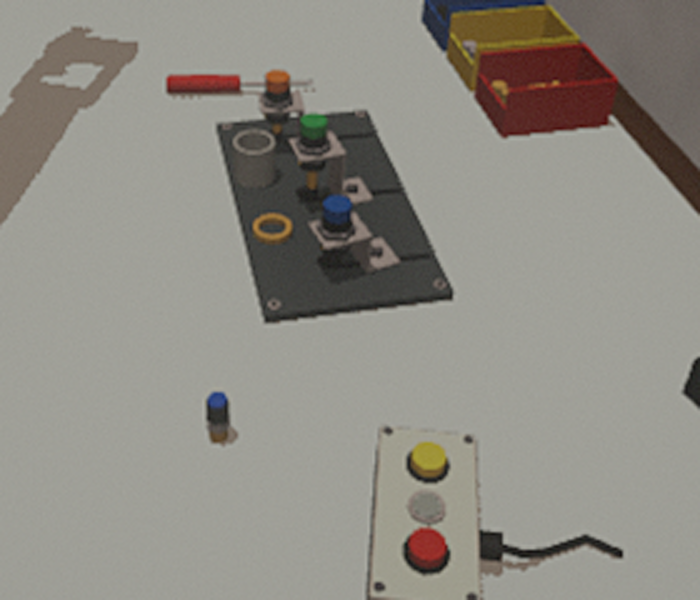

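The side view shows three heads with the coupling and ring nut beside the plate sensors, and the yellow button nearest the plate. The path to the station at z≈0.245 is clear; the black box is behind, at y≈0.79.

Call:
apply_moves(
  motion=[
    [[0,0,0,-30,25,0,0],[0,0,0,-46,38,0,0],[0,0,0,-46,38,0,0],[0,0,0,-46,38,0,0],[0,0,0,-46,38,0,0]],
  ],
)

```text
clock: 2.12
ee_pos: [0.3068, 0.3244, 0.2455]
tool_rot: [2.571, 1.804, 0.002]
force: [0.6, -0.1, 0.4]
gripper_width: -0.001
```

Call:
apply_moves(
  motion=[
    [[0,0,0,-46,38,0,0],[0,0,0,-46,38,0,0],[0,0,0,-46,38,0,0],[0,0,0,-46,38,0,0],[0,0,0,-46,38,0,0]],
  ],
)

```text
clock: 2.75
ee_pos: [0.4071, 0.0431, 0.2458]
tool_rot: [2.572, 1.803, 0.002]
force: [1.5, 0.8, -0.1]
gripper_width: -0.0
```

Call:
apply_moves(
  motion=[
    [[0,0,0,-46,38,0,0],[0,0,0,-46,38,0,0],[0,0,0,-46,38,0,0],[0,0,0,-20,18,0,0],[0,0,0,0,0,0,0]],
  ],
)

```text
clock: 3.38
ee_pos: [0.4771, -0.1499, 0.2452]
tool_rot: [-2.574, -1.8, 0.001]
force: [-0.9, 1.3, -0.5]
gripper_width: -0.001
```

Run:
```python
from h import *
s=bot.read_state(); im,D=bot.get_image("wrist"); cv2.imwrite("pics/wrist1.png",im); np.save("wrist1.npy",D); np.save("s1.npy",s,allow_pickle=True)
print(s["clock"],s["ee_pos"],s["tool_rot"],s["gripper_width"],s["force"],s["qvel"].round(3))
for q in ("teach_button_top","stop_button_top","fitting"):
    r=bot.recognise("wrist",q); print(q,[(np.round(x["centre"],1).tolist(),round(x["p"],2)) for x in r[:2]])
```

```text
3.375 [ 0.47707734 -0.14993904  0.24516463] [-2.57434513e+00 -1.79951083e+00  5.21124988e-04] -0.0014633073283011188 [-0.88888496  1.25969399 -0.45556876] [ 0.043 -0.033  0.031  0.013  0.016  0.008]
teach_button_top [([238.8, 173.7], 0.71)]
stop_button_top [([147.9, 504.4], 0.51)]
fitting [([70.9, 218.9], 0.74), ([149.4, 503.7], 0.64)]
```

View pics/wrist1.png

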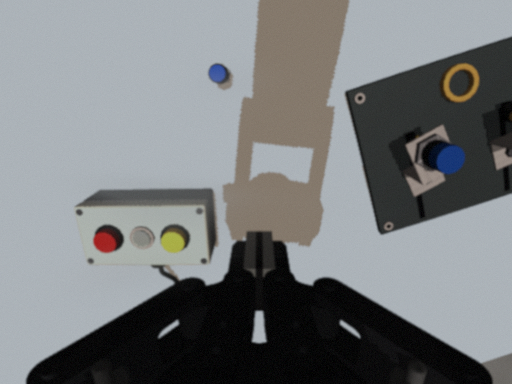

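The wrist view shows the yellow button at (239, 174), red at (240, 106), the blue sensor at (157, 442), and the shut fingertips at about (240, 259).

Run:
```python
from h import *
s=np.load("s1.npy",allow_pickle=True).item()
im=cv2.imread("pics/wrist1.png");D=np.load("wrist1.npy");H=cv2.cvtColor(im,cv2.COLOR_BGR2HSV).astype(int)
for k,(r,c,z) in dict(y=(238,174,.077),r=(240,106,.077),b=(157,448,.098)).items():
    dh=np.abs((H[...,0]-H[r,c,0]+90)%180-90); m=((dh<10)&(H[...,1]>120)&(H[...,2]>50)&(np.abs(D-D[r,c])<.006)).astype(np.uint8)
    L=cv2.connectedComponents(m)[1]; w=L==L[r,c]; rr,cc=np.nonzero(w); ct=[rr.mean(),cc.mean()]
    print(k,w.sum(),np.round(ct,1),at_z("wrist",[ct],z,s)[0].round(4),at_depth("wrist",[ct],[np.median(D[w])],s)[0].round(4))
c=bot.calibration("wrist");T=np.array(c["T_tool_cam"])
p=[(234,259),(238,259),(236,250),(236,268),(245,259),(260,259),(250,235),(250,285)]
w=at_depth("wrist",p,[D[a] for a in p],s)
print(((w-s["ee_pos"])@Ro.from_rotvec(s["tool_rot"]).as_matrix()).round(4)) # tool coords
R=Ro.from_rotvec(s["tool_rot"]).as_matrix(); print(R.round(4))
```

```text
y 390 [241.  172.8] [ 0.523  -0.2718  0.077 ] [ 0.5231 -0.2719  0.0768]
r 414 [240.5 105.1] [ 0.4961 -0.346   0.077 ] [ 0.4963 -0.3466  0.0762]
b 644 [159.  449.8] [0.5261 0.0302 0.098 ] [0.526  0.03   0.0984]
[[-0.0009 -0.0093  0.0072]
 [-0.0009 -0.0095  0.0025]
 [-0.0054 -0.0098  0.004 ]
 [ 0.0037 -0.0094  0.0048]
 [-0.0009 -0.0101 -0.0053]
 [-0.0009 -0.0094 -0.0171]
 [-0.0125 -0.0061 -0.0032]
 [ 0.0118 -0.0056 -0.0025]]
[[ 3.435e-01  9.391e-01 -6.000e-04]
 [ 9.391e-01 -3.435e-01  3.000e-04]
 [ 1.000e-04 -7.000e-04 -1.000e+00]]
```

Call:
apply_moves(
  motion=[
    [[0,0,0,-45,39,0,0],[0,0,0,-45,39,0,0],[0,0,0,-7.8,6.8,40,0],[0,0,0,0,0,50,0],[0,0,0,0,0,40,0]],
  ],
)

```text
clock: 4.2
ee_pos: [0.523, -0.2679, 0.1135]
tool_rot: [-2.57, -1.805, 0.0]
force: [-0.7, -0.2, -0.1]
gripper_width: 0.004
```

Call:
apply_moves(
  motion=[
    [[0,0,0,0,0,10,0],[0,0,0,0,0,0,0],[0,0,0,0,0,5,0],[0,0,0,0,0,0,0],[0,0,0,0,0,0,0]],
  ],
)

```text
clock: 4.82
ee_pos: [0.5238, -0.2696, 0.1014]
tool_rot: [2.571, 1.803, 0.001]
force: [1.5, 0.9, 0.3]
gripper_width: 0.001
```

Run:
```python
from h import *
a,_=bot.get_image("wrist"); b,_=bot.get_image("side")
b=cv2.resize(b[240:368,240:400],None,fx=3,fy=3); a=a[100:384]
cv2.imwrite("pics/w2.png",a); cv2.imwrite("pics/s2.png",b)
```

```text
(no output)
```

View pics/w2.png

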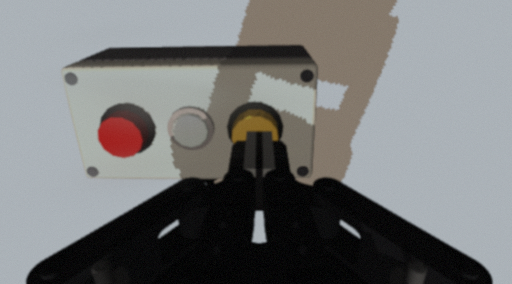

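View pics/s2.png

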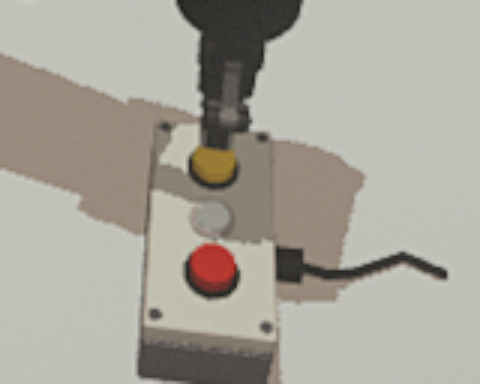

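The fingertips are centred over the yellow button, about 1 cm above it, and well away from the lamp and the red button. Now I'll press slowly.

Call:
apply_moves(
  motion=[
    [[0,0,0,1,-1,7,0],[0,0,0,0,0,2,0],[0,0,0,0,0,2,0],[0,0,0,0,0,0,0],[0,0,0,0,0,0,0]],
  ],
)

```text
clock: 5.55
ee_pos: [0.5228, -0.2681, 0.0895]
tool_rot: [2.572, 1.804, 0.0]
force: [-1.1, 2.2, 2.6]
gripper_width: 0.003
```

Call:
apply_moves(
  motion=[
    [[0,0,0,0,0,2,0],[0,0,0,0,0,1,0],[0,0,0,0,0,0,0],[0,0,0,0,0,0,0],[0,0,0,0,0,0,0]],
  ],
)

```text
clock: 6.18
ee_pos: [0.523, -0.2682, 0.0866]
tool_rot: [2.572, 1.803, 0.0]
force: [-1.3, 1.8, 3.5]
gripper_width: 0.001
```

Call:
apply_moves(
  motion=[
    [[0,0,0,0,0,1,0],[0,0,0,0,0,1,0],[0,0,0,0,0,1,0],[0,0,0,0,0,0,0],[0,0,0,0,0,0,0]],
  ],
)

```text
clock: 6.8
ee_pos: [0.523, -0.2682, 0.0845]
tool_rot: [2.572, 1.803, 0.0]
force: [-2.7, 1.6, 8.8]
gripper_width: -0.003
```

Call:
apply_moves(
  motion=[
    [[0,0,0,0,0,1,0],[0,0,0,0,0,0,0],[0,0,0,0,0,0,0],[0,0,0,0,0,0,0],[0,0,0,0,0,0,0]],
  ],
)

```text
clock: 7.42
ee_pos: [0.5231, -0.2682, 0.0844]
tool_rot: [2.572, 1.804, -0.0]
force: [-5.2, 4.1, 13.5]
gripper_width: -0.001
```

Run:
```python
from h import *
b,_=bot.get_image("side"); a,_=bot.get_image("wrist")
cv2.imwrite("pics/s3.png",np.hstack([cv2.resize(b[240:368,240:400],(480,384)),a[100:300,50:350].repeat(1,0)[:,:].copy() if 0 else cv2.resize(a[120:320,60:300],(300,384))]))
```

```text
(no output)
```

View pics/s3.png

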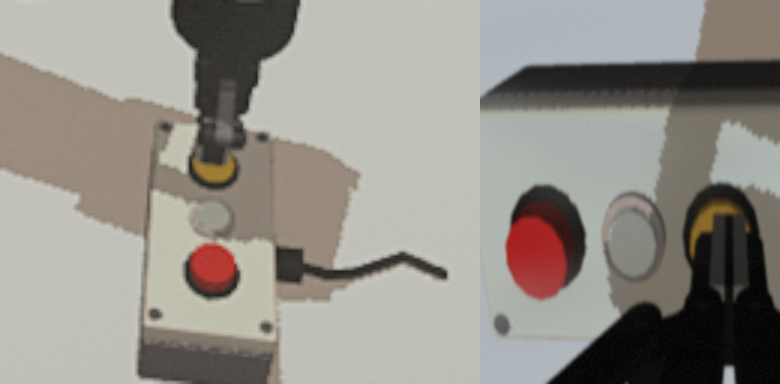

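It bottomed out: z stalled at 0.0844 while the force rose to 13 N. That puts the tips about 13.4 mm ahead of the TCP. Now I'll let the button up and travel high to the orange sensor.

Call:
apply_moves(
  motion=[
    [[0,0,0,0,0,-10,0],[0,0,0,0,0,-40,0],[0,0,0,0,0,-55,0],[0,0,0,0,0,-50,0],[0,0,0,25,-10,0,0]],
  ],
)

```text
clock: 8.15
ee_pos: [0.5238, -0.2432, 0.2427]
tool_rot: [2.567, 1.796, 0.005]
force: [0.3, -0.1, -0.5]
gripper_width: -0.0
```

Call:
apply_moves(
  motion=[
    [[0,0,0,50,-20,0,0],[0,0,0,55,-21,0,0],[0,0,0,55,-21,0,0],[0,0,0,55,-21,0,0],[0,0,0,55,-21,0,0]],
  ],
)

```text
clock: 8.78
ee_pos: [0.5153, 0.0499, 0.2363]
tool_rot: [-2.572, -1.803, 0.001]
force: [0.2, 0.1, 0.1]
gripper_width: -0.003
```

Call:
apply_moves(
  motion=[
    [[0,0,0,55,-21,0,0],[0,0,0,55,-21,0,0],[0,0,0,50,-20,0,0],[0,0,0,49,-19,0,0],[0,0,0,0,0,0,0]],
  ],
)

```text
clock: 9.4
ee_pos: [0.51, 0.275, 0.236]
tool_rot: [-2.567, -1.809, 0.003]
force: [0.4, -0.8, 0.2]
gripper_width: 0.001
```

Run:
```python
from h import *
s=bot.read_state(); im,D=bot.get_image("wrist"); cv2.imwrite("pics/wrist4.png",im); np.save("wrist4.npy",D); np.save("s4.npy",s,allow_pickle=True)
b,_=bot.get_image("side"); cv2.imwrite("pics/side4.png",b)
print(s["clock"],s["ee_pos"],s["tool_rot"],s["force"],s["qvel"].round(3))
print(bot.recognise("wrist","sensor_orange_face"))
```

```text
9.4 [0.51003101 0.27495341 0.23596264] [-2.56737169 -1.80920193  0.00296543] [ 0.37075413 -0.83956817  0.23062556] [-0.057 -0.024  0.023 -0.027  0.008 -0.021]
[{'centre': [182.2, 261.5], 'p': 0.78}]
```

View pics/wrist4.png

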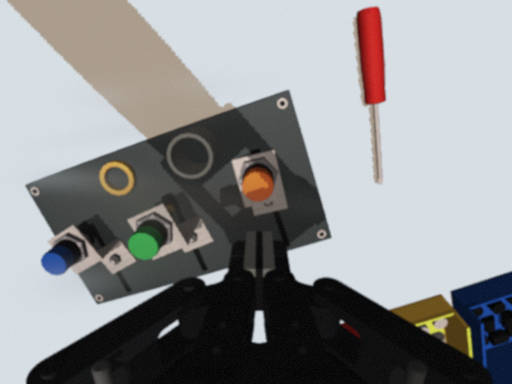

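View pics/side4.png

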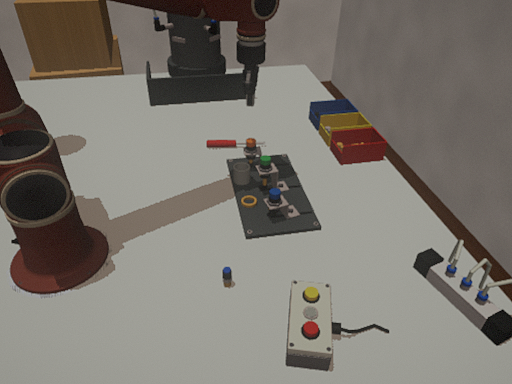

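The wrist view shows the orange face at about (184, 258), right ahead of the fingertips. The side view shows the yellow button up again. Next I'll measure the face centre and compare the lamp with the first picture.

Run:
```python
from h import *
s=np.load("s4.npy",allow_pickle=True).item()
im=cv2.imread("pics/wrist4.png");D=np.load("wrist4.npy");H=cv2.cvtColor(im,cv2.COLOR_BGR2HSV).astype(int)
r,c=184,258
dh=np.abs((H[...,0]-H[r,c,0]+90)%180-90); m=((dh<12)&(H[...,1]>120)).astype(np.uint8)
for name,mm in (("all",m),("face",m&(np.abs(D-D[r,c])<.004))):
    L=cv2.connectedComponents(mm.astype(np.uint8))[1]; w=L==L[r,c]; rr,cc=np.nonzero(w)
    P=at_depth("wrist",np.c_[rr,cc],D[w],s)
    if name=="face": P=P[np.abs(P[:,2]-.11)<.003]
    print(name,w.sum(),rr.min(),rr.max(),cc.min(),cc.max(),"min",P.min(0).round(4),"max",P.max(0).round(4),"mid",((P.min(0)+P.max(0))/2).round(4),"mean",P.mean(0).round(4),"z med",np.median(P[:,2]))
for n in (0,4):
    b=cv2.imread(f"pics/side{n}.png"); print(n,b[309:316,307:314].mean((0,1)))
```

```text
all 894 166 200 242 273 min [0.4333 0.2569 0.0807] max [0.5293 0.3015 0.3651] mid [0.4813 0.2792 0.2229] mean [0.5114 0.2721 0.1097] z med 0.1102888242645507
face 725 169 200 242 273 min [0.4994 0.2569 0.107 ] max [0.527  0.285  0.1124] mid [0.5132 0.271  0.1097] mean [0.5127 0.2713 0.1105] z med 0.11048045593335928
0 [111.7755102  121.89795918 123.        ]
4 [112.18367347 122.30612245 123.63265306]
```

Call:
apply_moves(
  motion=[
    [[0,0,0,-2.5,4,20,0],[0,0,0,0,0,40,0],[0,0,0,0,0,20,0],[0,0,0,0,0,0,0],[0,0,0,0,0,0,0]],
  ],
)

```text
clock: 10.18
ee_pos: [0.5149, 0.2685, 0.1585]
tool_rot: [2.572, 1.803, 0.003]
force: [-0.5, -1.1, -0.6]
gripper_width: 0.0
```

Run:
```python
from h import *
s=bot.read_state(); print(s["ee_pos"],s["tool_rot"]); a,_=bot.get_image("wrist"); b,_=bot.get_image("side")
cv2.imwrite("pics/5.png",np.hstack([cv2.resize(b[70:198,180:308],(384,384)),cv2.resize(a[100:300,150:350],(384,384))]))
```

```text
[0.51491636 0.2685016  0.15848953] [2.57227051 1.80271427 0.00284168]
```

View pics/5.png

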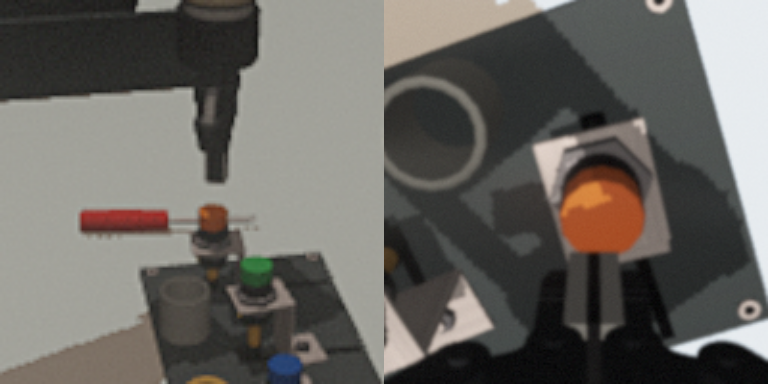

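Call:
apply_moves(
  motion=[
    [[0,0,0,1.5,-2.5,12,0],[0,0,0,0,0,10,0],[0,0,0,0,0,2,0],[0,0,0,0,0,0,0],[0,0,0,0,0,0,0]],
  ],
)

```text
clock: 10.9
ee_pos: [0.5125, 0.2709, 0.1336]
tool_rot: [2.572, 1.804, 0.001]
force: [-0.1, 0.1, -0.3]
gripper_width: 0.002
```

Call:
apply_moves(
  motion=[
    [[0,0,0,0,0,0,0],[0,0,0,0,0,0,0],[0,0,0,0,0,0,0],[0,0,0,0,0,0,0],[0,0,0,0,0,0,0]],
  ],
)

```text
clock: 11.52
ee_pos: [0.5123, 0.2708, 0.1333]
tool_rot: [2.572, 1.804, 0.0]
force: [0.7, 0.4, 0.1]
gripper_width: 0.006
```

Run:
```python
from h import *
s=bot.read_state(); print(s["clock"],s["ee_pos"],s["force"]); b,_=bot.get_image("side");a,_=bot.get_image("wrist")
cv2.imwrite("pics/6.png",np.hstack([cv2.resize(b[70:198,180:308],(384,384)),cv2.resize(a[100:300,150:350],(384,384))]))
```

```text
11.525 [0.51227542 0.2707973  0.13332647] [0.71384769 0.35424241 0.13804589]
```

View pics/6.png

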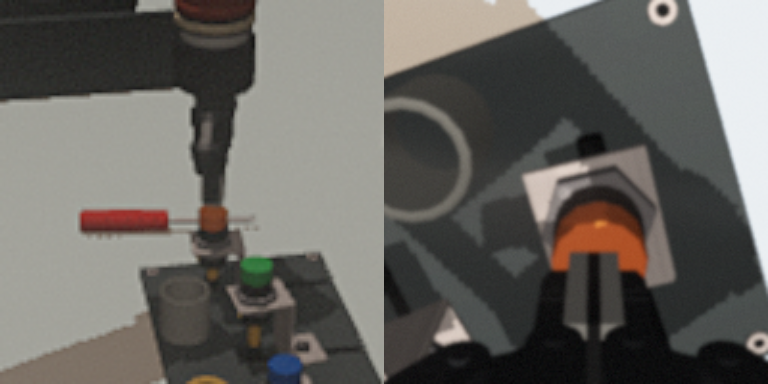

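The tips are about 10 mm above the face, centred and not touching. I'll hold here.

Call:
apply_moves(
  motion=[
    [[0,0,0,0,0,0,0],[0,0,0,0,0,0,0],[0,0,0,0,0,0,0],[0,0,0,0,0,0,0],[0,0,0,0,0,0,0]],
  ],
)

```text
clock: 12.25
ee_pos: [0.5123, 0.2708, 0.1333]
tool_rot: [2.572, 1.804, -0.0]
force: [0.1, -0.4, 0.5]
gripper_width: 0.0
```

Call:
apply_moves(
  motion=[
    [[0,0,0,0,0,0,0],[0,0,0,0,0,0,0],[0,0,0,0,0,0,0],[0,0,0,0,0,0,0],[0,0,0,0,0,0,0]],
  ],
)

```text
clock: 12.88
ee_pos: [0.5123, 0.2708, 0.1333]
tool_rot: [2.572, 1.804, -0.0]
force: [0.0, -0.5, 0.6]
gripper_width: -0.001
```

Call:
apply_moves(
  motion=[
    [[0,0,0,0,0,0,0],[0,0,0,0,0,0,0],[0,0,0,0,0,0,0],[0,0,0,0,0,0,0],[0,0,0,0,0,0,0]],
  ],
)

```text
clock: 13.5
ee_pos: [0.5123, 0.2708, 0.1333]
tool_rot: [-2.572, -1.804, 0.0]
force: [-0.0, -0.1, -0.6]
gripper_width: 0.003
```

Call:
apply_moves(
  motion=[
    [[0,0,0,0,0,-15,0],[0,0,0,0,0,-40,0],[0,0,0,0,0,-45,0],[0,0,0,-20,8,-5,0],[0,0,0,-45,17,0,0]],
  ],
)

```text
clock: 14.12
ee_pos: [0.514, 0.2011, 0.2401]
tool_rot: [2.569, 1.807, 0.004]
force: [1.0, -1.0, -0.9]
gripper_width: -0.003
```

Call:
apply_moves(
  motion=[
    [[0,0,0,-55,21,0,0],[0,0,0,-55,21,0,0],[0,0,0,-55,21,0,0],[0,0,0,-55,21,0,0],[0,0,0,-55,21,0,0]],
  ],
)

```text
clock: 14.75
ee_pos: [0.5178, -0.0954, 0.2383]
tool_rot: [2.573, 1.803, -0.0]
force: [0.8, -0.3, -0.5]
gripper_width: -0.003
```

Call:
apply_moves(
  motion=[
    [[0,0,0,-55,21,0,0],[0,0,0,-55,21,0,0],[0,0,0,-54,24,0,0],[0,0,0,0,0,20,0],[0,0,0,0,0,0,0]],
  ],
)

```text
clock: 15.38
ee_pos: [0.523, -0.269, 0.2153]
tool_rot: [-2.568, -1.799, 0.003]
force: [-0.0, 1.0, -0.7]
gripper_width: -0.001
```

Call:
apply_moves(
  motion=[
    [[0,0,0,0,0,40,0],[0,0,0,0,0,50,0],[0,0,0,0,0,15,0],[0,0,0,0,0,0,0],[0,0,0,0,0,0,0]],
  ],
)

```text
clock: 16.0
ee_pos: [0.5262, -0.2703, 0.116]
tool_rot: [2.569, 1.802, 0.002]
force: [-0.7, 0.1, 0.4]
gripper_width: -0.001
```

Call:
apply_moves(
  motion=[
    [[0,0,0,0,0,12,0],[0,0,0,0,0,5,0],[0,0,0,0,0,0,0],[0,0,0,0,0,0,0],[0,0,0,0,0,0,0]],
  ],
)

```text
clock: 16.62
ee_pos: [0.5249, -0.2699, 0.0966]
tool_rot: [2.572, 1.803, 0.0]
force: [-0.5, 0.7, -0.5]
gripper_width: -0.007
```

Call:
apply_moves(
  motion=[
    [[0,0,0,0,0,4,0],[0,0,0,0,0,2,0],[0,0,0,0,0,2,0],[0,0,0,0,0,2,0],[0,0,0,0,0,1,0]],
  ],
)

```text
clock: 17.25
ee_pos: [0.5247, -0.2698, 0.0854]
tool_rot: [-2.572, -1.803, 0.0]
force: [-2.2, 0.9, 4.1]
gripper_width: 0.007
```

Call:
apply_moves(
  motion=[
    [[0,0,0,0,0,1,0],[0,0,0,0,0,1,0],[0,0,0,0,0,0,0],[0,0,0,0,0,0,0],[0,0,0,0,0,0,0]],
  ],
)

```text
clock: 17.88
ee_pos: [0.5247, -0.2698, 0.0845]
tool_rot: [-2.572, -1.803, 0.001]
force: [-4.7, 3.3, 9.6]
gripper_width: -0.004
```

Fully down again: same stall height (0.0845), with the force at 9.6 N. One small extra push to be sure, then I'll lift clear.

Call:
apply_moves(
  motion=[
    [[0,0,0,0,0,0.7,0],[0,0,0,0,0,0,0],[0,0,0,0,0,0,0],[0,0,0,0,0,0,0],[0,0,0,0,0,0,0]],
  ],
)

```text
clock: 18.5
ee_pos: [0.5248, -0.2698, 0.0844]
tool_rot: [-2.572, -1.803, 0.001]
force: [-6.7, 4.9, 13.0]
gripper_width: -0.004
```

Call:
apply_moves(
  motion=[
    [[0,0,0,0,0,-10,0],[0,0,0,0,0,-40,0],[0,0,0,0,0,-50,0],[0,0,0,0,0,-30,0],[0,0,0,0,0,0,0]],
  ],
)

```text
clock: 19.12
ee_pos: [0.5265, -0.2709, 0.2161]
tool_rot: [2.567, 1.8, 0.004]
force: [0.1, 0.5, 0.4]
gripper_width: 0.001
```

Call:
apply_moves(
  motion=[
    [[0,0,0,0,0,0,0],[0,0,0,0,0,0,0],[0,0,0,0,0,0,0],[0,0,0,0,0,0,0],[0,0,0,0,0,0,0]],
  ],
)

```text
clock: 19.75
ee_pos: [0.5247, -0.2698, 0.2124]
tool_rot: [-2.572, -1.803, 0.0]
force: [-0.2, 0.0, 0.2]
gripper_width: 0.001
```

Run:
```python
from h import *
s=bot.read_state(); print(s["clock"],s["ee_pos"],s["force"]); b,_=bot.get_image("side"); cv2.imwrite("pics/side7.png",b)
a=cv2.imread("pics/side0.png"); d=np.abs(a.astype(int)-b).max(2)
for n,(r,c) in dict(y=(292,312),r=(329,311),lamp=(312,310),fit=(274,227),coup=(172,241),nut=(201,249),drv=(144,222)).items(): print(n,b[r-2:r+3,c-2:c+3].mean((0,1)).round(),a[r-2:r+3,c-2:c+3].mean((0,1)).round())
```

```text
19.75 [ 0.52472553 -0.26978793  0.21238007] [-0.20403362  0.03899618  0.20781913]
y [ 60. 151. 171.] [ 56. 148. 159.]
r [ 50.  57. 179.] [ 41.  47. 149.]
lamp [138. 149. 151.] [112. 122. 123.]
fit [68. 59. 57.] [63. 54. 51.]
coup [102. 110. 116.] [80. 88. 92.]
nut [77. 88. 94.] [60. 68. 74.]
drv [ 57.  61. 141.] [ 44.  48. 115.]
```

View pics/side7.png

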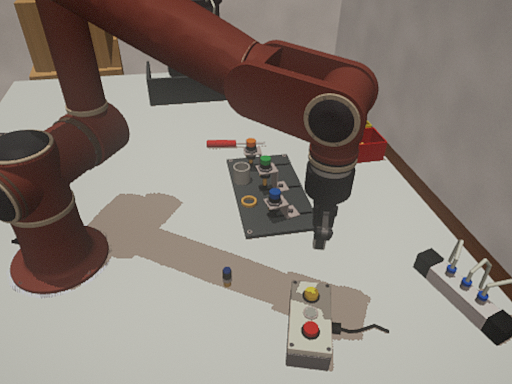

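The side view shows the yellow button up, the gripper well clear, and the loose parts where they were: fitting (273, 227), coupling (173, 241), nut (201, 249), screwdriver (144, 230).

```bash
python3 -c "
from rig import bot
print(bot.sign_off())"
```

```text
the job is handed in; nothing more can be done
None
```

I taught the orange sensor and handed the job in at about 20 s of the 56 s allowed.

- **First press:** I pressed the yellow button with the fingers shut until it stopped. The TCP stalled at z 0.0844 with about 13 N on the tool, which is the full 6 mm of travel. I then let it up.
- **Pointing:** I held the fingertips about 10 mm above the centre of the orange face for about 2.6 s. The tool force stayed within its usual noise, so there was no sign of touching. The fingertips were at about 0.22 m when passing the blue and green sensors, well out of their range.
- **Second press:** I pressed the yellow button again to the same depth (TCP z 0.0844, 13 N), let it up and lifted the fingertips about 12 cm clear.

**Last checks:**
- The final side picture shows the yellow button up, nothing touching the robot, and the loose parts where they were at the start.
- The clear lamp looked no different after the first press. The only sign that the presses registered is therefore the depth and force of each one.
- In the first top picture the network marked the blue sensor as the teach button. I ignored that and used colour and depth measurements, which agreed between the top and wrist cameras to within about 2 mm.

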